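Tidy the canister away, unlatch the reader arm and hold it up off its ball

TASK

The reader arm on the ward counter has to come off its parking ball so that the ball can be wiped. First put the wipes canister that stands in the way of the latch back upright in the free place of the row on the low shelf, centred on the round pad, and let go of it. Then take the reader arm's upright latch tab, pull it sideways away from it against its spring, lift the free end of the reader arm about 10 cm off the ball and finish while still holding it up there with the gripper, with nothing else propping it; do not disturb the other canisters, the gel bottle or the stapler.

Things in the scene. Friction and masses are not known exactly. Their poses are not given: they have to be found in the camera images.
- dock: fixed steel base of the reader arm: plate 360 x 90 mm, 12 mm thick. Origin on the counter under the axis of the ball stud (ball 44 mm wide, top 78 mm up); the plate reaches 60 mm to its -x and 300 mm to its +x. Its x axis points from the ball to the arm's hinge, its y axis to the side where the latch tab stands
- hinge (a point): middle of the reader arm's hinge axis, 240 mm from the ball's axis along the dock's x, 68 mm above the counter; the axis is parallel to the dock's y. The arm (34 mm wide) lies level from here to the coupler; a grey reader head (75 x 50 mm, top 117 mm above the counter) sits on it 120 mm from the hinge
- coupler (a point): grey coupler box at the free end of the reader arm, over the ball, with the latch it carries; 62 mm long, 56 mm wide (to 41 mm out on the latch side below 63 mm height). This point: middle of its top face, on the ball's axis, 88 mm above the counter when down. Arm, coupler and latch weigh about 0.66 kg, some 4.5 N to lift at the coupler
- tongue (a joint): angle of the reader arm in rad: 0 lying down on the ball, grows as the coupler end is lifted, stop at 0.7; it falls back by itself when let go. Lifting the coupler 100 mm takes about 0.43 rad
- latch (a joint): travel of the sprung latch in m: 0 closed (fork under the ball, the arm cannot be lifted), grows as the tab is pulled along the dock's +y away from the arm; clear of the ball beyond 0.013, stop at 0.022. The spring takes about 6 N at the start, 13 N at the stop, and pulls it shut when let go
- tab_top (a point): middle of the top edge of the latch tab, an upright steel plate 12 mm thick along the dock's y, 30 mm wide along x, from 40 to 122 mm above the counter when down. Its middle stands 66 mm from the ball's axis along the dock's y when closed; 32 mm are free between it and the coupler box above 63 mm height. It moves and tilts with the arm
- canister: the canister to put away: closed wipes canister, 56 mm diameter, 128 mm tall (straight white wall with a paper band up to 107 mm, grey lid 54 mm wide above), about 0.22 kg; origin at the centre of its underside, z up its axis. It stands on the counter just outside the latch tab, 12 to 22 mm from it, and blocks it
- pad: thin round rubber pad fixed on the shelf, 64 mm diameter, 3 mm thick, origin at the centre of its underside, on the board's top; marks the free place of the row, which may be the left, middle or right one
- shelf: fixed low wooden shelf, board 130 mm deep (its x) and 310 mm long (its y), top 50 mm above the counter; origin on the counter under its middle. Three places at 90 mm pitch in a row along its y
- row_a: standing in the row on the shelf, to be left alone: closed wipes canister, 56 mm diameter, 128 mm tall (straight white wall with a paper band up to 107 mm, grey lid 54 mm wide above), about 0.22 kg; origin at the centre of its underside, z up its axis
- row_b: standing in the row on the shelf, to be left alone: closed wipes canister, 56 mm diameter, 128 mm tall (straight white wall with a paper band up to 107 mm, grey lid 54 mm wide above), about 0.22 kg; origin at the centre of its underside, z up its axis
- gel: bystander: blue gel bottle, 60 mm diameter, 150 mm tall, origin at the centre of its underside
- stapler: bystander: black stapler, 130 x 34 mm, 41 mm tall, origin at the centre of its underside, long along its x
There are look-alikes about, which are no part of the job. What is shaped like the canister but orange is not meant.

How it is judged:
By the outcome, as a careful person would: the job done as asked, in the order asked, and still so for the second after the job is handed in, while the arm keeps its last pose, push and grip.
It also fails if it takes over 58 s, if anything falls off the work surface, if the arm or the gripper's body presses on something with over 40 N, if the wrist force passes 120 N, or if a joint passes its speed limit or range.

ROBOT

A 6-joint arm with a two-finger parallel gripper is mounted at the origin on the work surface. World frame = base frame: x ahead of the robot, y to its left, z up, the work surface at z = 0. Lengths are in m, angles in rad, forces in N, time in s.
With the tool pointing down it reaches from about 0.25 to 0.775 m from the base axis. Payload 4 kg.
Tool frame: the origin (TCP) lies midway between the tips of the shut fingers; the grasp point (between the pads) lies 19 mm behind it; z points along the fingers, y is the direction in which the jaws open and shut (so a half turn about z gives the same grasp; the last joint's range is limited). The gripper opens to 94 mm and grips with 3 to 60 N. Pads are 16 mm wide; open, the fingers measure 119 mm over their backs; the gripper's body (75 mm by 177 mm) begins 78 mm behind the grasp point.
Start: joints at [1.03, 0.087, 1.371, -0, 1.684, -0.103], TCP at [0.233, 0.498, 0.206] pointing down, gripper open.
Joint ranges: [-3.1, 3.1], [-0.76, 2.03], [0.27, 2.55], [-1.08, 4.22], [0.17, 2.65], [-2.57, 2.57]. Speed limits (rad/s): [2.79, 2.79, 3.14, 3.14, 3.14, 3.14].

INTERFACE

Orientations are given as [roll, pitch, yaw] about the fixed x, y, z axes, in that order (R = Rz(yaw) Ry(pitch) Rx(roll)).
In Python, from bench import get_obs, snapshot, ticket gives the robot as it stands.
- The arm moves only by the shell command python3 -m creep 'ROWS' [OPENING]. ROWS is JSON, a list that holds one entry, the list of rows, each a list of 4 numbers: the shift along the tool's x, y, z in mm, then the turn about the tool's z in degrees. A call has 1 to 8 rows; each row shifts and turns the commanded pose from where the row before left it, along the tool's axes as they then stand; what a row does not reach is not made up. A row lasts 1/8 s, in which the tool goes at most 62.5 mm and 10.7 degrees, less where a joint would pass 70% of its speed; a pose out of reach is approached as far as the arm can. A call with a gripper value outside its range is refused whole. OPENING is the opening, from 0 (shut) to 1 (fully open), set as the call begins (- or left out, the last holds). The fingers move at their own pace and stop on an object; the grip force is fixed at half the most. Time passes only in rows, so rows that do not move let the fingers close. It gives the time, the measured TCP pose, the force and the opening at its end, in the units of the state.
- get_obs(): the state, without advancing time (a new reading comes with each control period).
- snapshot(name): name is "scene" or "top" or "wrist"; returns a dict with "color" (384x512x3 uint8, red, green, blue), "depth" (384x512 float32, m along the optical axis (not along the pixel's ray), 0 where there is no reading), "fx", "fy", "cx", "cy" (pixels), "extrinsics" (4x4, takes a point from world to camera coordinates). Camera axes: x right, y down, z forward; pixel columns grow to the right and rows downward; lengths in m; the calibration is good to about 2 mm. A picture is of the moment at which its call begins.
- ticket.close_job(): hands the job in, once; it reports no verdict.
The state is a dict: "time": time; "joint_positions": joint angles; "qvel": joint speeds; "joint_torque": joint torques, N m; "tool_pos": TCP position; "ee_rot": TCP orientation; "wrist_force": force on the tool from outside, world axes, zero at the start; "wrist_torque": the same for the moment, N m; "width": finger opening in m.
Only numpy, scipy, OpenCV 4.12 (cv2) and the standard library are available. Lean on these libraries where they do the work, as an engineer would, in place of code of your own. Each camera call takes 0.05 s, during which the arm holds its last target. There are 200 camera calls.

## Working session

There is one attempt and no reset: what is moved stays moved. The work goes in short steps, Python scripts to look and compute and a shell command to move; the robot and the scene stay as the last step left them, time stands still between calls to the robot, and variables do not carry over. Pictures are saved under pics/ and viewed, on a budget of 10 in all, crops included, one or two more only if the job needs it, and the job is handed in when it is done.

```bash
ls; mkdir -p pics
cat > h.py <<'E'
import numpy as np, cv2
from bench import get_obs, snapshot, ticket
def save(s,n): cv2.imwrite('pics/'+n, s['color'][:,:,::-1])
def cloud(s):
    d=s['depth']; v,u=np.mgrid[:d.shape[0],:d.shape[1]]
    P=np.stack([(u-s['cx'])/s['fx']*d,(v-s['cy'])/s['fy']*d,d],-1)
    E=s['extrinsics']; return (P-E[:3,3])@E[:3,:3]
E
python3 - <<'E'
from h import *
a=snapshot('scene');b=snapshot('top')
np.savez('s0.npz',**{k+x:v for x,s in (('_s',a),('_t',b)) for k,v in s.items()})
save(a,'s0.png');save(b,'t0.png')
o=get_obs();print(o)
print(a['extrinsics'],b['extrinsics'])
E
```

```text
pics
{'time': 0.1, 'joint_positions': array([ 1.02992003e+00,  8.79074331e-02,  1.37205196e+00, -3.47396597e-05,
        1.68356510e+00, -1.03076637e-01]), 'qvel': array([-0.00083988,  0.00137798, -0.00158454, -0.0004992 , -0.0010911 ,
       -0.00091912]), 'joint_torque': array([ 2.39851346e-03, -3.41252089e+01, -3.03302372e+01,  7.18778162e-02,
        3.03780392e-02, -8.85000259e-05]), 'tool_pos': array([0.23293417, 0.4977254 , 0.20443275]), 'ee_rot': array([-3.13966752e+00, -1.64431542e-04,  2.70378896e+00]), 'wrist_force': array([-0.25094356,  0.2855623 ,  0.44745862]), 'wrist_torque': array([0.0009407 , 0.00723109, 0.06852583]), 'width': 0.09396302419764696}
[[-0.55020444  0.83494688 -0.01178042  0.32999135]
 [ 0.54103771  0.34571039 -0.76665671 -0.29063078]
 [-0.63604502 -0.42819158 -0.64194914  1.43437709]
 [ 0.          0.          0.          1.        ]] [[ 0.01240847 -0.999906    0.00583321  0.0164814 ]
 [-0.98893644 -0.01313432 -0.14775728  0.66098134]
 [ 0.14782001 -0.00393523 -0.98900645  0.85160458]
 [ 0.          0.          0.          1.        ]]
```

View pics/s0.png

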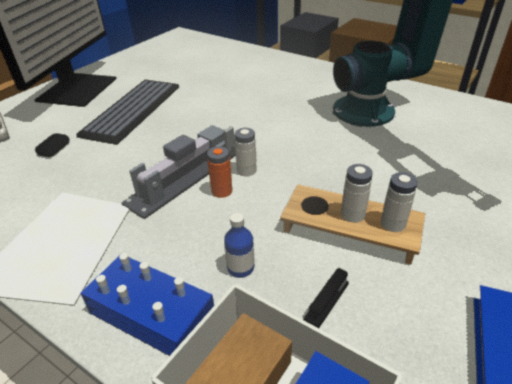

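View pics/t0.png

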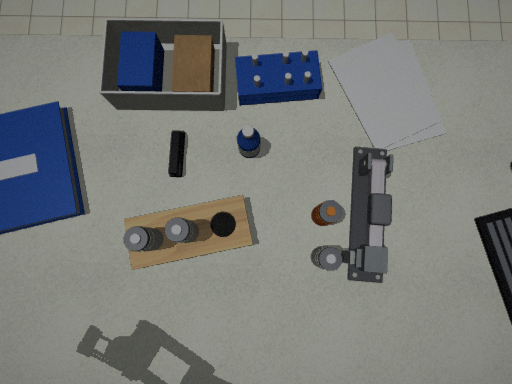

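The scene view shows the dock with the coupler end nearest the robot, the canister at (246,150) beside the tab, and the orange look-alike at (220,172). In the top view the canister is at (329,258), the tab at (348,257), the coupler at (375,259), the hinge at (375,160) and the free pad at (223,224).

Run:
```python
from h import *
z=np.load('s0.npz'); 
for x in 'ts':
    s={k[:-2]:z[k] for k in z.files if k.endswith('_'+x)}; C=cloud(s); s['C']=C
    if x=='t': t=s
    else: sc=s
def box(C,lo,hi):
    m=np.all((C>lo)&(C<hi),-1); return C[m],m
C=t['C']
for n,(u,v) in dict(can=(329,258),org=(327,212),pad=(223,224),tab=(348,257),coup=(375,259),head=(381,209),hinge=(378,160),a=(180,230),b=(138,238),gel=(248,133)).items(): print(n,C[v,u].round(4))
# canister lid: cloud of both views
for n,s in(('t',t),('s',sc)):
    C=s['C']
    for nm,(u,v) in dict(can=(329,258),org=(327,212),a=(180,230),b=(138,238)).items():
        c=t['C'][v,u]; zt=.128 if nm in('can','org') else .178
        P,m=box(C,[c[0]-.05,c[1]-.045,zt-.008],[c[0]+.05,c[1]+.045,zt+.008])
        if len(P)>5: print(n,nm,len(P),P[:,:2].min(0).round(4),P[:,:2].max(0).round(4),(P[:,:2].min(0)/2+P[:,:2].max(0)/2).round(4),P[:,2].mean().round(4))
    # pad : dark pixels z~.053
    c=t['C'][224,223]; P,m=box(C,[c[0]-.05,c[1]-.05,.045],[c[0]+.05,c[1]+.05,.06]); 
    d=s['color'][m].sum(-1)<150; Q=P[d]; (r)=cv2.minEnclosingCircle(Q[:,:2].astype('f4')*1000); print(n,'pad',r,Q[:,2].mean())
    # dock plate
    c=t['C'][209,381]
    for zl,zh,l in((.005,.02,'plate'),(.08,.095,'coup'),(.11,.126,'tab/head')):
        P,m=box(C,[c[0]-.25,c[1]-.12,zl],[c[0]+.2,c[1]+.09,zh])
        m2=m.astype('u1'); k,lab,st,ce=cv2.connectedComponentsWithStats(m2)
        for i in range(1,k):
            if st[i,4]>15:
                Q=C[lab==i]; print(n,l,st[i,:],cv2.minAreaRect((Q[:,:2]*1000).astype('f4')),Q[:,2].mean().round(4))
```

```text
can [ 0.4973 -0.1354  0.1289]
org [ 0.603  -0.1328  0.1276]
pad [0.5759 0.1168 0.0535]
tab [ 0.4995 -0.1836  0.1114]
coup [ 0.4948 -0.2544  0.0882]
head [ 0.6127 -0.2631  0.1177]
hinge [ 0.7403 -0.2725  0.0836]
a [0.5549 0.1967 0.1809]
b [0.5366 0.2873 0.178 ]
gel [0.7848 0.0545 0.1495]
t can 435 [ 0.4699 -0.1639] [ 0.5223 -0.1126] [ 0.4961 -0.1383] 0.1264
t org 413 [ 0.5798 -0.1665] [ 0.632  -0.1144] [ 0.6059 -0.1404] 0.1262
t a 475 [0.5312 0.18  ] [0.5836 0.2315] [0.5574 0.2058] 0.1761
t b 494 [0.5108 0.2679] [0.5627 0.3217] [0.5367 0.2948] 0.176
t pad ((575.3750610351562, 118.5461196899414), 32.487274169921875) 0.05366366482546541
t plate [ 349  141   48  109 1715] ((675.953125, -248.74295043945312), (106.01969909667969, 324.19287109375), 71.00115203857422) 0.0125
t plate [384 175   2  19  27] ((691.2064819335938, -313.2953186035156), (5.118231296539307, 49.67687225341797), 86.25228118896484) 0.0126
t plate [382 226   2  21  26] ((551.8463134765625, -302.1570739746094), (4.985523700714111, 52.632713317871094), 86.37617492675781) 0.0128
t plate [347 264  36  19 403] ((455.565124511
[... 1288 characters left out ...]
plate [ 107  151  102   68 1844] ((661.2805786132812, -262.19964599609375), (110.57457733154297, 326.47564697265625), 79.31361389160156) 0.0116
s coup [129 125  95  59 895] ((608.9147338867188, -265.476806640625), (68.61746215820312, 295.43731689453125), 86.83670043945312) 0.086
s coup [224 136  11   9  46] ((500.7268371582031, -183.9868927001953), (12.957393646240234, 31.155588150024414), 65.54466247558594) 0.0879
s tab/head [223 126  11   9  61] ((498.3611145019531, -187.6974639892578), (14.148469924926758, 32.19828796386719), 80.36198425292969) 0.1188
s tab/head [163 135  32  18 329] ((614.7792358398438, -263.122314453125), (51.77775573730469, 74.25312805175781), 87.65461730957031) 0.1154
```

```bash
cat >> h.py <<'E'
from scipy.spatial.transform import Rotation as Ro
def need(x,y,z,jaw=None):
    o=get_obs(); R=Ro.from_euler('xyz',o['ee_rot']).as_matrix(); p=o['tool_pos']
    d=R.T@(np.array([x,y,z])-p)*1000; print('shift mm',d.round(1),'jaw deg',np.degrees(np.arctan2(R[1,1],R[0,1])).round(2),'F',o['wrist_force'].round(1),'w',round(o['width'],4),'t',round(o['time'],2))
E
python3 -m creep '[[[0,0,0,10.4],[0,0,0,10.4],[0,0,0,10.4],[0,0,0,10.4],[0,0,0,10.4]]]' 1
python3 -c "
from h import *
need(.4962,-.1384,.204)"
```

```text
time: 0.72
tool_pos: [0.233, 0.4978, 0.2048]
ee_rot: [-3.141, 0.001, 1.79]
wrist_force: [-1.1, 0.1, 0.7]
width: 0.094
shift mm [-678.3  118.4    1.3] jaw deg 12.58 F [-1.1  0.1  0.7] w 0.094 t 0.72
```

```bash
python3 -m creep '[[[-50,8,0,0],[-50,9,0,0],[-50,9,0,0],[-50,9,0,0],[-50,9,0,0],[-50,9,0,0],[-50,9,0,0],[-50,9,0,0]]]' 
python3 -m creep '[[[-50,8,0,0],[-50,9,0,0],[-50,9,0,0],[-50,9,0,0],[-50,9,0,0],[-28,3,0,0],[0,0,0,0],[0,0,0,0]]]'
python3 - <<'E'
from h import *
need(.4962,-.1384,.204)
s=snapshot('wrist'); save(s,'w1.png'); C=cloud(s)
m=(np.abs(C[...,2]-.126)<.008)&(np.hypot(C[...,0]-.496,C[...,1]+.138)<.045); P=C[m]; print(m.sum())
print(cv2.minEnclosingCircle((P[:,:2]*1000).astype('f4')),P[:,:2].mean(0))
E
```

```text
time: 1.72
tool_pos: [0.3919, 0.1225, 0.2051]
ee_rot: [-3.141, -0.0, 1.796]
wrist_force: [0.1, 1.1, -0.7]
width: 0.094
time: 2.72
tool_pos: [0.4993, -0.1356, 0.2051]
ee_rot: [-3.141, -0.001, 1.796]
wrist_force: [0.2, -0.4, -0.4]
width: 0.0943
shift mm [-2.1 -3.7  1.1] jaw deg 12.93 F [ 0.2 -0.4 -0.4] w 0.0943 t 2.73
3300
((495.60162353515625, -146.89047241210938), 36.0228157043457) [ 0.4950182  -0.13665862]
```

View pics/w1.png

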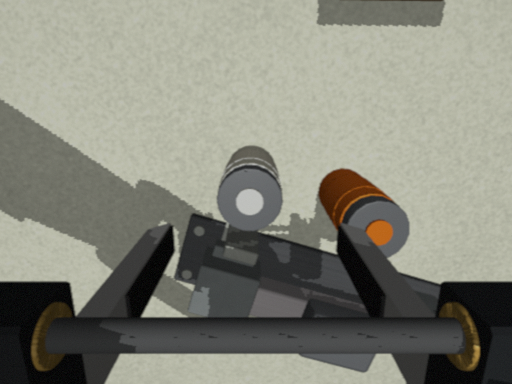

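Wrist view: lid centre at (249,199) between the fingers, and the orange one at (380,230), outside the right finger. Now I lower and grip.

```bash
python3 -m creep '[[[-1.5,-3.7,0,0],[0,0,28,0],[0,0,28,0],[0,0,28,0],[0,0,28,0],[0,0,26,0],[0,0,0,0],[0,0,0,0]]]' 
python3 -m creep '[[[0,0,0,0],[0,0,0,0],[0,0,0,0],[0,0,0,0],[0,0,0,0],[0,0,0,0]]]' 0.4
python3 -m creep '[[[0,0,-5,0],[0,0,-25,0],[0,0,-30,0],[0,0,-35,0],[0,0,-35,0],[0,0,0,0],[0,0,0,0]]]' 
python3 -c "
from h import *
need(.5765,.118,.2)"
```

```text
time: 3.78
tool_pos: [0.4971, -0.1385, 0.0688]
ee_rot: [3.14, 0.001, 1.797]
wrist_force: [-0.1, 0.1, -0.2]
width: 0.0933
time: 4.53
tool_pos: [0.4963, -0.1387, 0.0675]
ee_rot: [-3.141, 0.0, 1.796]
wrist_force: [-1.6, -0.6, 1.0]
width: 0.0557
time: 5.4
tool_pos: [0.4958, -0.1383, 0.1956]
ee_rot: [-3.139, -0.002, 1.796]
wrist_force: [-0.4, -0.5, -2.9]
width: 0.0555
shift mm [231.7 136.   -4.3] jaw deg 12.92 F [-0.4 -0.5 -2.9] w 0.0555 t 5.4
```

```bash
python3 -m creep '[[[40,24,0,0],[40,24,0,0],[40,24,0,0],[40,24,0,0],[40,24,0,0],[30,16,0,0],[0,0,0,0],[0,0,0,0]]]'
python3 - <<'E'
from h import *
need(.576,.1185,.2)
for n in('scene','top','wrist'):
    s=snapshot(n); C=cloud(s); save(s,n[0]+'2.png')
    h=np.hypot(C[...,0]-.576,C[...,1]-.1185)
    z=C[...,2]; m=(h<.045)&(z>.135)&(z<.17); P=C[m]; print(n,m.sum())
    if m.sum()>30:
        # circle fit with radius 28
        from scipy.optimize import least_squares
        r=least_squares(lambda c:np.hypot(P[:,0]-c[0],P[:,1]-c[1])-.028,[.576,.118],loss='soft_l1',f_scale=.001); print(r.x,np.abs(r.fun).mean())
E
```

```text
time: 6.4
tool_pos: [0.5767, 0.1154, 0.1953]
ee_rot: [-3.138, 0.0, 1.796]
wrist_force: [0.8, 0.2, -2.1]
width: 0.0554
shift mm [ 3.1 -0.  -4.7] jaw deg 12.91 F [ 0.8  0.2 -2.1] w 0.0554 t 6.4
scene 314
[0.5749258 0.115759 ] 0.0008468703515918388
top 0
wrist 651
[0.57648393 0.11537996] 0.00027033083505784996
```

View pics/s2.png

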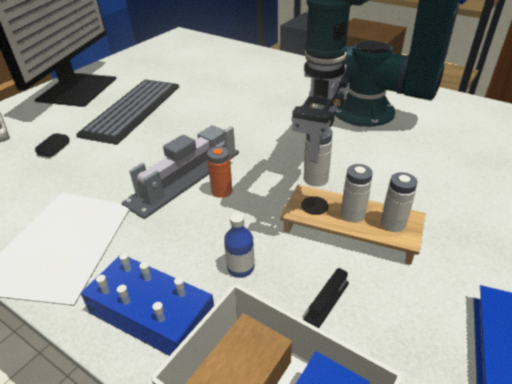

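The scene view shows the canister held upright at (317,160) with the pad at (315,205) now fully visible. I'll fit the pad's rim by casting rays onto z=0.053.

Run:
```python
from h import *
z=np.load('s0.npz')
for x,(u,v) in dict(s=(315,205),t=(223,224)).items():
    s={k[:-2]:z[k] for k in z.files if k.endswith('_'+x)}
    g=s['color'].max(-1); m=(g<70).astype('u1')
    w=np.zeros_like(m); w[v-22:v+22,u-22:u+22]=1
    k,l,st,ce=cv2.connectedComponentsWithStats(m*w); i=l[v,u]; print(x,st[i])
    c=max(cv2.findContours((l==i).astype('u1'),0,1)[0],key=len)
    c=cv2.fitEllipse(c); print(c)
    px=np.array(c[0]); E=s['extrinsics'];R=E[:3,:3]; o=-R.T@E[:3,3]
    d=R.T@np.array([(px[0]-s['cx'])/s['fx'],(px[1]-s['cy'])/s['fy'],1]); print(o+d*(.053-o[2])/d[2])
```

```text
s [302 197  26  17 334]
((314.77685546875, 205.38160705566406), (15.52956771850586, 25.028919219970703), 94.85357666015625)
[0.57727764 0.12124078 0.053     ]
t [210 212  26  25 501]
((222.55300903320312, 223.96600341796875), (23.964344024658203, 24.855520248413086), 69.15788269042969)
[0.57604659 0.11802718 0.053     ]
```

```bash
python3 -m creep '[[[3.6,1.3,0,0],[0,0,20,0],[0,0,20,0],[0,0,20,0],[0,0,10,0],[0,0,0,0],[0,0,0,0]]]'
python3 - <<'E'
from h import *
from scipy.optimize import least_squares
need(.5765,.1193,.1205)
for n in('scene','top','wrist'):
    s=snapshot(n); C=cloud(s); save(s,n[0]+'3.png')
    h=np.hypot(C[...,0]-.576,C[...,1]-.1185)
    z=C[...,2]; m=(h<.045)&(z>.065)&(z<.11); P=C[m]; print(n,m.sum())
    if m.sum()>30:
        r=least_squares(lambda c:np.hypot(P[:,0]-c[0],P[:,1]-c[1])-.028,[.576,.118],loss='soft_l1',f_scale=.001); print(r.x,np.abs(r.fun).mean())
s=snapshot('scene');c=s['color'][150:250,250:400,::-1];d=snapshot('wrist')['color'][:,:,::-1]
cv2.imwrite('pics/c3.png',np.hstack([cv2.resize(c,(576,384)),cv2.resize(d,(224,384))])[:, :800])
E
```

```text
time: 7.42
tool_pos: [0.5787, 0.1198, 0.1287]
ee_rot: [3.14, 0.0, 1.796]
wrist_force: [0.1, 0.1, -1.5]
width: 0.0557
shift mm [ 0.  -2.3  8.1] jaw deg 12.91 F [ 0.1  0.1 -1.5] w 0.0557 t 7.42
scene 356
[0.57725348 0.12006134] 0.0008965203020341412
top 0
wrist 910
[0.57836758 0.12052201] 0.0003276234071617781
```

View pics/c3.png

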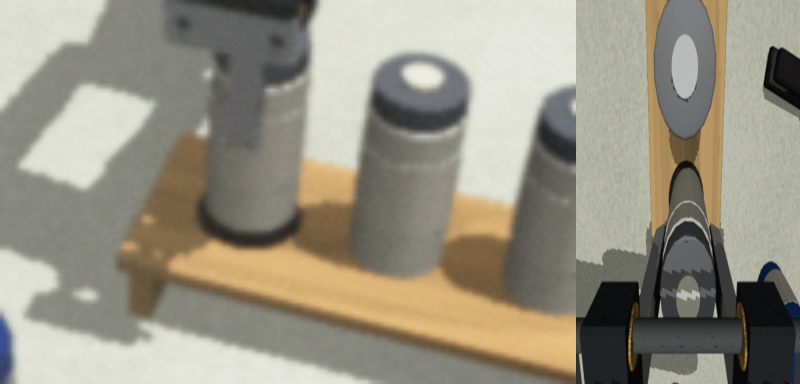

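The crop shows the canister just above the pad, with the rim visible evenly on both sides. I'll nudge it and lower.

```bash
python3 -m creep '[[[0,-1,3,0],[0,0,3,0],[0,0,0.5,0],[0,0,0.5,0],[0,0,0,0],[0,0,0,0]]]' 
python3 -m creep '[[[0,0,0.5,0],[0,0,0.5,0],[0,0,0,0],[0,0,0,0]]]'
```

```text
time: 8.43
tool_pos: [0.5771, 0.1196, 0.1206]
ee_rot: [3.141, -0.0, 1.796]
wrist_force: [-0.5, 0.1, -1.8]
width: 0.0557
time: 8.93
tool_pos: [0.5771, 0.1195, 0.1205]
ee_rot: [3.141, 0.0, 1.796]
wrist_force: [-3.8, -1.4, 4.5]
width: 0.056
```

Contact shows as force turning upward (+4.5 N). I'll open, retreat and check.

```bash
python3 -m creep '[[[0,0,0,0],[0,0,0,0],[0,0,0,0],[0,0,0,0],[0,0,0,0],[0,0,0,0]]]' 1
python3 -m creep '[[[0,0,-20,0],[0,0,-30,0],[0,0,-40,0],[0,0,-30,0],[0,0,0,0]]]' 
python3 -m creep '[[[-50,0,0,0],[-50,0,0,0],[-50,0,0,0],[-40,-20,0,0],[0,0,0,0]]]'
python3 - <<'E'
from h import *
from scipy.optimize import least_squares
for n in('scene','top'):
    s=snapshot(n); C=cloud(s); save(s,n[0]+'4.png')
    h=np.hypot(C[...,0]-.5765,C[...,1]-.1193); z=C[...,2]
    m=(h<.05)&(z>.173)&(z<.188);P=C[m];print(n,'lid',P[:,:2].min(0)/2+P[:,:2].max(0)/2,P[:,2].max(),m.sum())
    for a,b in((.06,.1),(.1,.155)):
        m=(h<.05)&(z>a)&(z<b); P=C[m]
        if len(P)>30:
            r=least_squares(lambda c:np.hypot(P[:,0]-c[0],P[:,1]-c[1])-.028,[.576,.118],loss='soft_l1',f_scale=.001); print(a,r.x,np.abs(r.fun).mean())
    if n=='scene': cv2.imwrite('pics/c4.png',cv2.resize(s['color'][100:260,190:440,::-1],None,fx=3,fy=3,interpolation=2))
# tab target: outside above
need(.4995,-.189,.22)
E
```

```text
time: 9.68
tool_pos: [0.5771, 0.1195, 0.1195]
ee_rot: [3.142, -0.0, 1.796]
wrist_force: [-0.1, -0.0, -0.5]
width: 0.0941
time: 10.3
tool_pos: [0.5785, 0.1197, 0.2429]
ee_rot: [3.135, 0.001, 1.796]
wrist_force: [0.1, 0.5, 0.4]
width: 0.0935
time: 10.92
tool_pos: [0.5989, -0.073, 0.2368]
ee_rot: [-3.138, -0.001, 1.791]
wrist_force: [-0.4, -0.2, -0.5]
width: 0.0942
scene lid [0.57691404 0.12113499] 0.18278310004746612 319
0.06 [0.57535693 0.11994012] 0.0008199191724067587
0.1 [0.5756294  0.12001957] 0.00087382352473543
top lid [0.57682548 0.11972716] 0.18489828862342939 474
0.1 [0.57707629 0.1195044 ] 0.0002922330308395351
shift mm [ -93.8 -124.    17.7] jaw deg 12.88 F [0.7 0.  0.3] w 0.094 t 11.03
```

View pics/c4.png

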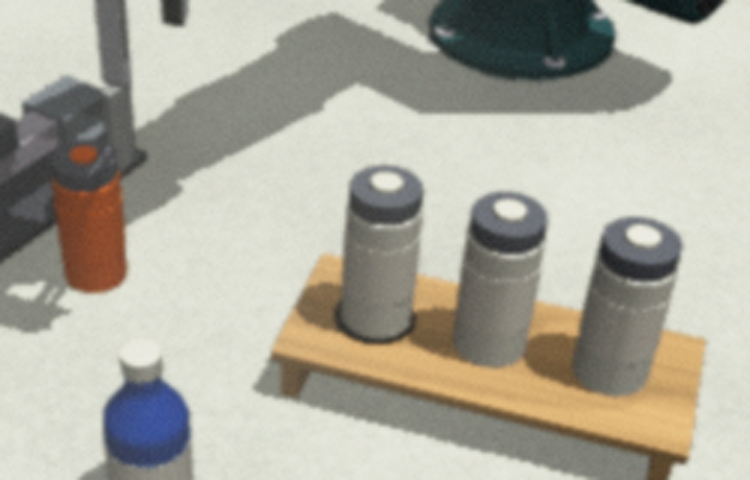

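The canister stands upright on the pad at crop (380,255), with the rim showing evenly. Lid and pad agree to about 2 mm in each camera. Next is the tab: I'll turn the jaws along the dock's y.

```bash
python3 -m creep '[[[0,0,0,-10.4],[0,0,0,-10.4],[0,0,0,-10.4],[0,0,0,-10.4],[0,0,0,-10.4],[0,0,0,-10.4],[0,0,0,-10.4],[0,0,0,0]]]' 0.45
python3 -c "
from h import *
need(.4995,-.1885,.22)"
```

```text
time: 12.02
tool_pos: [0.6001, -0.0684, 0.2388]
ee_rot: [3.141, -0.001, 3.067]
wrist_force: [0.0, -0.4, -0.4]
width: 0.0422
shift mm [  91.3 -127.3   18.8] jaw deg 85.73 F [ 0.  -0.4 -0.4] w 0.0422 t 12.03
```

```bash
python3 -m creep '[[[30,-42,0,0],[30,-42,0,0],[31,-43,10,0],[0,0,9,0],[0,0,0,0],[0,0,0,0]]]'
python3 - <<'E'
from h import *
s=snapshot('wrist'); save(s,'w5.png'); C=cloud(s); t=snapshot('top'); D=cloud(t)
for n,C in(('w',C),('t',D)):
  for zl,zh,l in((.115,.13,'tab'),(.08,.095,'coup')):
    m=((C[...,2]>zl)&(C[...,2]<zh)&(abs(C[...,0]-.4995)<.06)&(C[...,1]<-.16)&(C[...,1]>-.31)).astype('u1')
    k,lab,st,ce=cv2.connectedComponentsWithStats(m)
    for i in range(1,k):
        if st[i,4]>30: Q=C[lab==i]; print(n,l,st[i],cv2.minAreaRect((Q[:,:2]*1000).astype('f4')),Q[:,2].mean())
need(.4995,-.1885,.22)
E
```

```text
time: 12.78
tool_pos: [0.5007, -0.1888, 0.2205]
ee_rot: [3.141, 0.0, 3.068]
wrist_force: [-0.2, -0.4, -0.2]
width: 0.0423
w tab [247 170  14  35 473] ((497.6047668457031, -189.1334991455078), (11.351115226745605, 29.5394287109375), 86.0145263671875) 0.12110561473568748
w coup [ 154  146   63   96 4575] ((510.9689025878906, -255.8443603515625), (56.441036224365234, 98.04808044433594), 86.06197357177734) 0.08624088323150447
w coup [248 163  13   4  37] ((483.7261657714844, -187.79425048828125), (11.492807388305664, 1.642739176750183), 86.7671127319336) 0.08769769119360749
t coup [369 232  14  12 129] ((545.9534912109375, -259.71527099609375), (33.048805236816406, 25.99599266052246), 85.55667877197266) 0.0829214084689041
shift mm [1.3 0.4 0.8] jaw deg 85.81 F [-0.   0.   0.7] w 0.0421 t 12.88
```

View pics/w5.png

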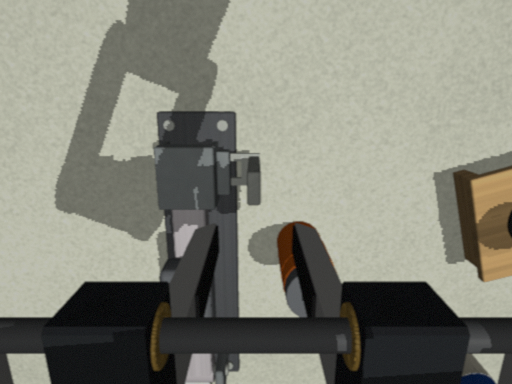

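Wrist view: tab at (254,185) with the slot to its left, both between the open fingers; the orange canister at (290,265) is clear. Going down.

```bash
python3 -m creep '[[[2,0,25,0],[0,0,30,0],[0,0,30,0],[0,0,10,0],[0,0,0,0]]]'
python3 -m creep '[[[0,0,12,0],[0,0,12,0],[0,0,12,0],[0,0,12,0],[0,0,0,0],[0,0,0,0]]]'
python3 -m creep '[[[0,0,0,0],[0,0,0,0],[0,0,0,0],[0,0,0,0],[0,0,0,0],[0,0,0,0]]]' 0
python3 -c "
from h import *
need(.4985,-.189,.077)"
```

```text
time: 13.5
tool_pos: [0.498, -0.1894, 0.1253]
ee_rot: [3.141, -0.001, 3.067]
wrist_force: [0.3, 0.4, 1.7]
width: 0.0422
time: 14.25
tool_pos: [0.498, -0.1899, 0.0776]
ee_rot: [-3.142, 0.0, 3.067]
wrist_force: [0.7, 0.4, 1.4]
width: 0.0423
time: 15.0
tool_pos: [0.498, -0.19, 0.0777]
ee_rot: [-3.141, 0.0, 3.067]
wrist_force: [0.0, -0.9, 2.2]
width: 0.0119
shift mm [-0.5  1.   0.7] jaw deg 85.71 F [ 0.  -0.9  2.2] w 0.0119 t 15.0
```

```bash
python3 -m creep '[[[0,4,0,0],[0,4,0,0],[0,4,0,0],[0,3,0,0],[0,2,0,0],[0,1,0,0],[0,0,0,0],[0,0,0,0]]]'
python3 -c "
from h import *
need(.498,-.190,.0777)"
```

```text
time: 16.0
tool_pos: [0.4991, -0.1753, 0.0774]
ee_rot: [-3.135, 0.001, 3.065]
wrist_force: [-0.2, -9.1, -1.9]
width: 0.0118
shift mm [ -0.1 -14.7  -0.2] jaw deg 85.63 F [-0.2 -9.1 -1.9] w 0.0118 t 16.0
```

```bash
python3 -m creep '[[[0,2,0,0],[0,2,0,0],[0,1,0,0],[0,0,0,0],[0,0,0,0]]]'
python3 - <<'E'
from h import *
need(.498,-.190,.0777)
s=snapshot('scene'); save(s,'s6.png'); C=cloud(s)
cv2.imwrite('pics/c6.png',cv2.resize(s['color'][90:220,110:280,::-1],None,fx=4,fy=4,interpolation=2))
E
```

```text
time: 16.62
tool_pos: [0.4994, -0.1708, 0.0774]
ee_rot: [-3.134, 0.001, 3.065]
wrist_force: [-0.5, -11.8, -1.7]
width: 0.0114
shift mm [ -0.  -19.2  -0.1] jaw deg 85.62 F [ -0.5 -11.8  -1.7] w 0.0114 t 16.62
```

View pics/c6.png

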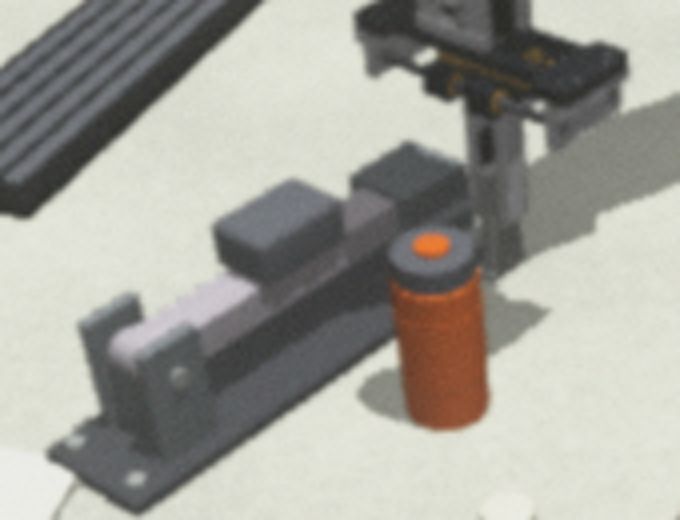

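The crop shows the gripper holding the tab pulled away from the coupler (480,220), with the orange canister untouched. Lifting along the arc.

```bash
python3 -m creep '[[[-0.7,0,-6,0],[-0.9,0,-6,0],[-1.1,0,-6,0],[-1.3,0,-5.8,0],[0,0,0,0],[0,0,0,0]]]'
python3 - <<'E'
from h import *
need(.4994,-.1708,.0774)
C=cloud(snapshot('scene')); 
for x in (.5,.55,.6,.65,.7):
    m=(abs(C[...,0]-x)<.01)&(abs(C[...,1]+.255+.07*(x-.495))<.015)&(C[...,2]<.25); print(x,np.median(C[m][:,2]) if m.any() else None)
E
```

```text
time: 17.42
tool_pos: [0.5026, -0.171, 0.1001]
ee_rot: [-3.135, -0.002, 3.065]
wrist_force: [0.2, -11.9, -4.6]
width: 0.0118
shift mm [ 3.1  0.1 22.7] jaw deg 85.6 F [  0.2 -11.9  -4.6] w 0.0118 t 17.43
0.5 0.20215123488749012
0.55 0.083712465509747
0.6 0.0825526067854234
0.65 0.09254549300824497
0.7 0.08462695570174478
```

```bash
cat >> h.py <<'E'
def theta():
    C=cloud(snapshot('scene')); B=np.array([.4945,-.2555]); a=np.radians(-4); ex=np.array([np.cos(a),np.sin(a)]); ey=np.array([-ex[1],ex[0]])
    u=(C[...,:2]-B)@ex; v=(C[...,:2]-B)@ey; z=C[...,2]
    m=(abs(v)<.015)&(u>.04)&(u<.22)&(z>.03)&(z<.26); X=.24-u[m]; Z=z[m]-.068
    # arm top 16ish / head top 49 above hinge line: estimate by highest ridge fit
    best=max(np.arange(-.05,.75,.005),key=lambda t:np.sum(abs((Z*np.cos(t)-X*np.sin(t))-.049)<.0025)+0*t)
    n=np.sum(abs((Z*np.cos(best)-X*np.sin(best))-.049)<.0025); print('theta',best.round(3),n)
E
python3 -c "
from h import *
theta()"
```

```text
theta 0.085 186
```

The reader arm is up by about 0.09 rad, so it is following the grip. Continuing.

```bash
python3 -m creep '[[[-1.4,0,-5.9,0],[-1.5,0,-5.8,0],[-1.6,0,-5.8,0],[-1.8,0,-5.8,0],[-2,0,-5.7,0],[-2.1,0,-5.7,0],[0,0,0,0],[0,0,0,0]]]'
python3 -c "
from h import *
theta();need(.4994,-.1708,.0774)"
```

```text
time: 18.52
tool_pos: [0.5122, -0.1718, 0.1344]
ee_rot: [-3.135, -0.004, 3.064]
wrist_force: [-0.7, -11.7, -4.7]
width: 0.0121
theta 0.225 208
shift mm [12.6  0.3 57. ] jaw deg 85.57 F [ -3.2 -12.1  -4.6] w 0.012 t 18.57
```

```bash
python3 -m creep '[[[-2.2,0,-5.7,0],[-2.4,0,-5.6,0],[-2.5,0,-5.5,0],[-2.6,0,-5.5,0],[-2.7,0,-5.4,0],[0,0,0,0],[0,0,0,0]]]'
python3 -m creep '[[[-2.8,0,-5.3,0],[-3,0,-5.3,0],[-3,0,-4,0],[0,0,0,0],[0,0,0,0],[0,0,0,0]]]'
python3 - <<'E'
from h import *
theta();need(.4994,-.1708,.0774)
s=snapshot('scene');save(s,'s7.png')
cv2.imwrite('pics/c7.png',cv2.resize(s['color'][60:230,100:290,::-1],None,fx=3.5,fy=3.5,interpolation=2))
E
```

```text
time: 19.45
tool_pos: [0.5242, -0.1728, 0.1619]
ee_rot: [-3.135, -0.005, 3.064]
wrist_force: [-1.8, -10.6, -4.1]
width: 0.0116
time: 20.2
tool_pos: [0.5325, -0.1735, 0.1765]
ee_rot: [-3.135, -0.006, 3.063]
wrist_force: [-3.7, -11.8, -3.6]
width: 0.0117
theta 0.41 224
shift mm [32.6  0.7 99.3] jaw deg 85.52 F [ -3.3 -11.7  -3.1] w 0.012 t 20.25
```

View pics/c7.png

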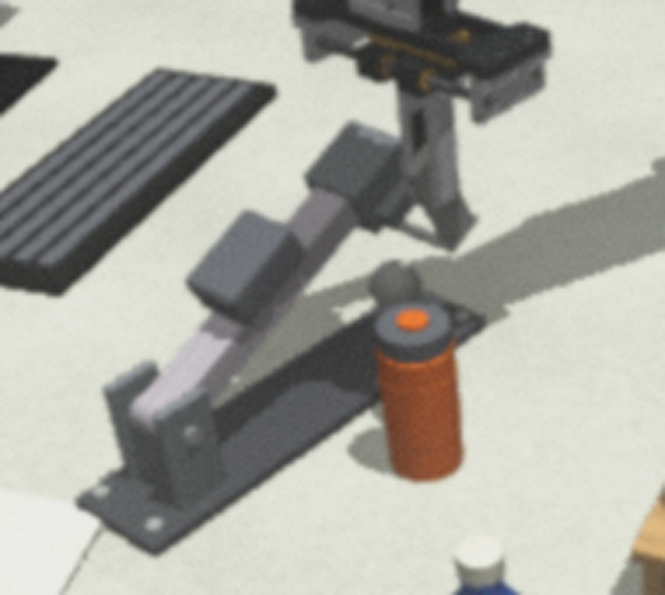

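The crop shows the ball bare at (395,285) and the coupler up at (355,165), held only by the tab. I'll hold for a second to check for drift, and compare the bystanders with the first picture.

```bash
python3 -m creep '[[[0,0,0,0],[0,0,0,0],[0,0,0,0],[0,0,0,0],[0,0,0,0],[0,0,0,0],[0,0,0,0],[0,0,0,0]]]'
python3 - <<'E'
from h import *
theta();need(.4994,-.1708,.0774)
z=np.load('s0.npz'); A=cloud({k[:-2]:z[k] for k in z.files if k.endswith('_t')}); B=cloud(snapshot('top'))
for n,x,y,zl,zh in(('a',.557,.206,.172,.19),('b',.536,.295,.172,.19),('gel',.785,.055,.05,.16),('org',.606,-.14,.12,.135),('stap',.75,.22,.025,.05),('can',.5768,.119,.172,.19)):
    for C in(A,B):
        m=(abs(C[...,0]-x)<.08)&(abs(C[...,1]-y)<.045)&(C[...,2]>zl)&(C[...,2]<zh); P=C[m]
        print(n,P.mean(0).round(4) if len(P) else None,len(P))
E
```

```text
time: 21.3
tool_pos: [0.5325, -0.1735, 0.1764]
ee_rot: [-3.135, -0.006, 3.063]
wrist_force: [-3.4, -11.2, -3.3]
width: 0.0122
theta 0.405 227
shift mm [32.6  0.7 99.2] jaw deg 85.51 F [ -4.  -10.7  -3.9] w 0.012 t 21.35
a [0.5568 0.2057 0.1762] 469
a [0.5568 0.2059 0.1762] 472
b [0.5363 0.2938 0.1761] 487
b [0.5363 0.294  0.1761] 484
gel [0.7802 0.0553 0.1092] 527
gel [0.7802 0.0553 0.1088] 528
org [ 0.6058 -0.14    0.1262] 413
org [ 0.6085 -0.1403  0.1263] 368
stap [0.7645 0.2518 0.0407] 429
stap [0.7647 0.2519 0.0407] 427
can None 0
can [0.5769 0.1192 0.1792] 472
```

```bash
python3 -c "
from h import *
print(ticket.close_job())"
```

```text
the job is handed in; nothing more can be done
None
```

I handed the job in at about 21 s of the 58 s allowed, with the reader arm off its ball and still held up in the gripper. No verdict is reported.

- **Canister:** it stands upright on the pad and has been let go. Its lid centre is within about 2 mm of the pad centre in both the top and scene cameras. The two cameras disagree with each other by 1–3 mm on where the pad is.
- **Latch and lift:** I pulled the tab out about 19 mm against roughly 11–12 N. I then lifted the free end along its arc, with only the tab held. The ball is visibly bare.
- **Height:** the tool rose 99 mm at the tab. My rough image estimate of the arm angle was 0.405–0.41 rad, which is about 95 mm at the coupler. It also read slightly low earlier in the lift.
- **Stability:** over a 1 s hold before hand-in the arm did not drift, and the gripper still measured 12 mm, the tab's thickness.
- **Other objects:** both row canisters, the gel bottle and the stapler are within 0.2 mm of where they started. The orange look-alike read 2.7 mm off, but fewer of its lid pixels were visible, probably because the gripper hid part of it. It looked untouched in the pictures, and no contact force showed.

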